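# Put three finished scissors into their fitted cases

### The arm

A 6-joint arm with a two-finger parallel gripper is mounted at the origin on the work surface. World frame = base frame: x ahead of the robot, y to its left, z up, the work surface at z = 0. Lengths are in m, angles in rad, forces in N, time in s.
With the tool pointing down it reaches from about 0.25 to 0.775 m from the base axis. Payload 4 kg.
Tool frame: the origin (TCP) lies midway between the tips of the shut fingers; the grasp point (between the pads) lies 19 mm behind it; z points along the fingers, y is the line along which they close (so a half turn about z gives the same grasp; the last joint's range is limited). The gripper opens to 94 mm and grips with 3 to 60 N. Pads are 16 mm wide; open, the fingers measure 119 mm over their backs; the gripper's body (75 mm by 177 mm) begins 78 mm behind the grasp point.
Start: joints at [1.233, 0.087, 1.371, -0, 1.684, -0.103], TCP at [0.128, 0.535, 0.206] pointing down, gripper open.
Joint ranges: [-3.1, 3.1], [-0.76, 2.03], [0.27, 2.55], [-1.08, 4.22], [0.17, 2.65], [-2.57, 2.57]. Speed limits (rad/s): [2.79, 2.79, 3.14, 3.14, 3.14, 3.14].

### API

Orientations are given as [roll, pitch, yaw] about the fixed x, y, z axes, in that order (R = Rz(yaw) Ry(pitch) Rx(roll)).
In Python, from bench import get_obs, snapshot, close_job gives the robot as it stands. The module is installed in compiled form; this text tells all that it offers.
- The arm moves only by the tool drive_tool, never from a script. Its argument "commands" is a list of rows, each a list of 6 numbers: the shift along the tool's x, y, z in units of 0.04 m (1.0 is 0.04 m), then the turn, a rotation vector about the tool's x, y, z in units of 0.1 rad (1.0 is 0.1 rad). In form: [[dx, dy, dz, wx, wy, wz], ...]. A call has 1 to 20 rows; each row shifts and turns the commanded pose from where the row before left it, along the tool's axes as they then stand; what a row does not reach is not made up. A row lasts 1/8 s, in which the tool goes at most 62.5 mm and 10.7 degrees, less where a joint would pass 70% of its speed; a pose out of reach is approached as far as the arm can. A call with a number of a shift or a turn outside -1 to 1 is refused whole. A call with a gripper value outside its range is refused whole. "gripper" is the closure, from 0 (fully open) to 1 (shut), set as the call begins (left out, the last holds). The fingers move at their own pace and stop on an object; the grip force is fixed at half the most. Time passes only in rows, so rows that do not move let the fingers close. It gives the time, the measured TCP pose, the force, the opening and the grip force at its end, in the units of the state.
- get_obs(): the state, without advancing time (a new reading comes with each control period).
- snapshot(name): name is "side" or "top" or "wrist"; returns a dict with "image" (420x560x3 uint8, blue, green, red), "range_z" (420x560 float32, m along the optical axis (not along the pixel's ray), 0 where there is no reading), "fx", "fy", "cx", "cy" (pixels), "rvec" (rotation vector, rad) and "tvec" (3), from world to camera coordinates, as OpenCV has them. Camera axes: x right, y down, z forward; pixel columns grow to the right and rows downward; lengths in m; the calibration is good to about 2 mm. The wrist camera is an equidistant fisheye: a pixel r from the principal point sees the ray r / f radians off the axis. A picture is of the moment at which its call begins.
- close_job(): hands the job in; it is judged then, once.
The state is a dict: "time": time; "joint_positions": joint angles; "qvel": joint speeds; "joint_torque": joint torques, N m; "tool_pos": TCP position; "ee_rot": TCP orientation; "wrist_force": force on the tool from outside, world axes, zero at the start; "wrist_torque": the same for the moment, N m; "width": finger opening in m; "finger_force": force on a finger pad.
Only numpy, scipy, OpenCV 4.12 (cv2) and the standard library are available. Lean on these libraries where they do the work, as an engineer would, in place of code of your own. Each camera call takes 0.05 s, during which the arm holds its last target. There are 200 camera calls.

### The job

Three finished pairs of scissors of different lengths lie on the instrument maker's bench beside a haemostat; put each pair into the open wooden case that fits it, the longest scissors in the longest case, the shortest in the shortest. Lay them down without dropping them, flat on the floor of the recess, rings in its wide end and blades in the narrow channel, with the joint between the two finger cut-outs. Leave the haemostat, the tweezers, the tumbler and the hammer where they are.

Things in the scene. Friction and masses are not known exactly. Their poses are not given: they have to be found in the camera images.
- scissors_small: The shortest of three closed steel scissors, lying flat: 110 mm long, 49 mm wide over the rings, 35 g. Origin: underside of the joint (block with the screw), z up; x along the scissors to the points at x=+44; ring ends at x=-66 mm. Grip it there, the joint being 24 mm long (x), 12 wide (y), 7 thick, flat sides. Blades 12 mm wide at the joint, 4 thick; ring bars 5 mm thick. Balance point about 4 mm behind the joint.
- scissors_medium: The middle-sized of three closed steel scissors, lying flat: 136 mm long, 54 mm wide over the rings, 55 g. Origin: underside of the joint (block with the screw), z up; x along the scissors to the points at x=+56; ring ends at x=-80 mm. Grip it there, the joint being 24 mm long (x), 12 wide (y), 7 thick, flat sides. Blades 12 mm wide at the joint, 4 thick; ring bars 5 mm thick. Balance point about 6 mm behind the joint.
- scissors_large: The longest of three closed steel scissors, lying flat: 166 mm long, 58 mm wide over the rings, 85 g. Origin: underside of the joint (block with the screw), z up; x along the scissors to the points at x=+70; ring ends at x=-96 mm. Grip it there, the joint being 24 mm long (x), 12 wide (y), 7 thick, flat sides. Blades 12 mm wide at the joint, 4 thick; ring bars 6 mm thick. Balance point about 9 mm behind the joint.
- case_small: The shortest of three fixed, open wooden cases: 144 x 89 mm, 14 high, dark-felt-lined recess with its floor 4 mm up. Origin: on the bench under the scissors' joint place; x points to the blade end; body x=-83 to +61, 8 mm end walls. Recess: 73 mm wide for the rings, x=-75 to -26; cut away to the floor on both sides for fingers, x=-26 to 26; 30 mm wide blade channel, x=26 to 53 mm. Play for its scissors: 9 mm each way.
- case_medium: The middle-sized of three fixed, open wooden cases: 170 x 94 mm, 14 high, dark-felt-lined recess with its floor 4 mm up. Origin: on the bench under the scissors' joint place; x points to the blade end; body x=-97 to +73, 8 mm end walls. Recess: 78 mm wide for the rings, x=-89 to -26; cut away to the floor on both sides for fingers, x=-26 to 26; 30 mm wide blade channel, x=26 to 65 mm. Play for its scissors: 9 mm each way.
- case_large: The longest of three fixed, open wooden cases: 200 x 98 mm, 14 high, dark-felt-lined recess with its floor 4 mm up. Origin: on the bench under the scissors' joint place; x points to the blade end; body x=-113 to +87, 8 mm end walls. Recess: 82 mm wide for the rings, x=-105 to -26; cut away to the floor on both sides for fingers, x=-26 to 26; 30 mm wide blade channel, x=26 to 79 mm. Play for its scissors: 9 mm each way.
- haemostat: A steel haemostat (clamp) 138 mm long lying flat: ring handles like the scissors, but long bowed shanks with a ratchet between them and, in place of blades, short slim blunt jaws (26 mm) slightly bent. Not part of the order. Origin in the middle of its length, underside; x to the jaw tips.
- tweezers: Steel tweezers 125 mm long lying on their side, two sprung legs joined at the butt, 8 mm high, no rings. Origin in the middle of the length, underside; x to the points. A bystander.
- tumbler: A steel drinking tumbler 105 mm high and 74 mm across the mouth, standing upright. Origin at the centre of its base. A bystander.
- hammer: A small hammer 250 mm long lying flat, wooden handle, steel head about 88 mm long, 26 mm high. Origin in the middle of its length, underside; x to the head. A bystander.
Things that resemble listed ones, but are neither listed nor needed, are in the scene too. Leave any purple or turquoise look-alike of the scissors_large alone.

How it is judged:
By the outcome, as a careful person would: the job done as asked, in the order asked, and still so for the second after the job is handed in, with the robot touching nothing.
It also fails if it takes over 96 s, if anything falls off the work surface, if the arm or the gripper's body presses on something with over 40 N, if the wrist force passes 120 N, or if a joint passes its speed limit or range.

## Working session

There is one attempt and no reset: what is moved stays moved. The work goes in short steps, Python scripts to look and compute and a tool call to move; the robot and the scene stay as the last step left them, time stands still between calls to the robot, and variables do not carry over. Pictures are saved under pics/ and viewed, at most 14 in all, crops included, and the job is handed in when it is done.

Besides the shell and the picture viewer there is one more tool, called after "Emit:" by a JSON object that holds its "method" and its "body", one argument or row to a line. drive_tool: Moves the arm, as the interface text tells. Its arguments: {"type":"object","properties":{"commands":{"type":"array"},"gripper":{"type":"number"}},"required":["commands"]}

```bash
mkdir -p pics
cat > h.py <<'E'
import numpy as np, cv2
from bench import get_obs, snapshot, close_job
def cam(s):
    R=cv2.Rodrigues(np.array(s["rvec"],float))[0]; t=np.array(s["tvec"],float).ravel(); return R,t
def ray(s,uv,z):
    "pixels -> world points on plane z (pinhole)"
    R,t=cam(s); uv=np.atleast_2d(uv).astype(float)
    d=np.c_[(uv[:,0]-s["cx"])/s["fx"],(uv[:,1]-s["cy"])/s["fy"],np.ones(len(uv))]@R
    c=-R.T@t; return c+d*((z-c[2])/d[:,2])[:,None]
def cloud(s):
    R,t=cam(s); Z=s["range_z"]; v,u=np.indices(Z.shape)
    P=np.stack([(u-s["cx"])/s["fx"]*Z,(v-s["cy"])/s["fy"]*Z,Z],-1); return (P-t)@R
E
python3 - <<'E'
from h import *
import pickle
for n in("top","side"):
    s=snapshot(n); pickle.dump(s,open(n+".pkl","wb")); cv2.imwrite(f"pics/{n}.png",cv2.resize(s["image"],(784,588),interpolation=cv2.INTER_CUBIC))
    R,t=cam(s); print(n,s["fx"],s["cx"],s["cy"],-R.T@t)
print(get_obs())
E
```

```text
top 462.14282463698765 280.70477855960064 211.90736802986166 [ 0.35591662 -0.0110495   1.31390635]
side 407.9990091418386 275.7716604658842 206.71352714510218 [ 0.10632132 -0.6991806   0.75577237]
{'time': 0.1, 'joint_positions': array([ 1.23287471e+00,  8.78680604e-02,  1.37205677e+00, -2.23110614e-05,
        1.68359657e+00, -1.03078132e-01]), 'qvel': array([ 0.00098365, -0.00193669, -0.00333542, -0.00073924,  0.00162142,
       -0.00073209]), 'joint_torque': array([ 1.10777666e-03, -3.41256952e+01, -3.03300583e+01,  7.18842633e-02,
        3.05328949e-02, -8.97791460e-05]), 'tool_pos': array([0.12782057, 0.53444823, 0.20445186]), 'ee_rot': array([-3.13967186e+00, -1.76403143e-04,  2.90674651e+00]), 'wrist_force': array([ 0.66217643, -0.72878169, -0.42443443]), 'wrist_torque': array([0.00640277, 0.02302486, 0.05001037]), 'finger_force': 0.0, 'width': 0.0942034944815229}
```

View pics/top.png

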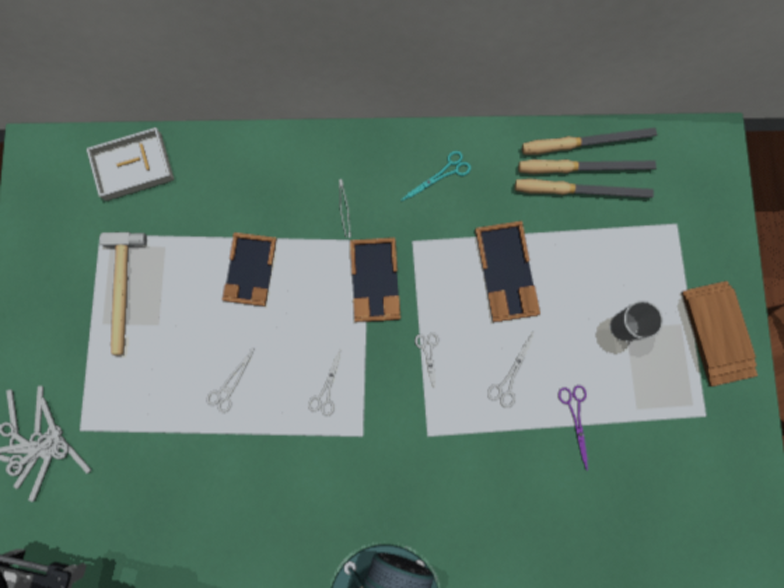

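View pics/side.png

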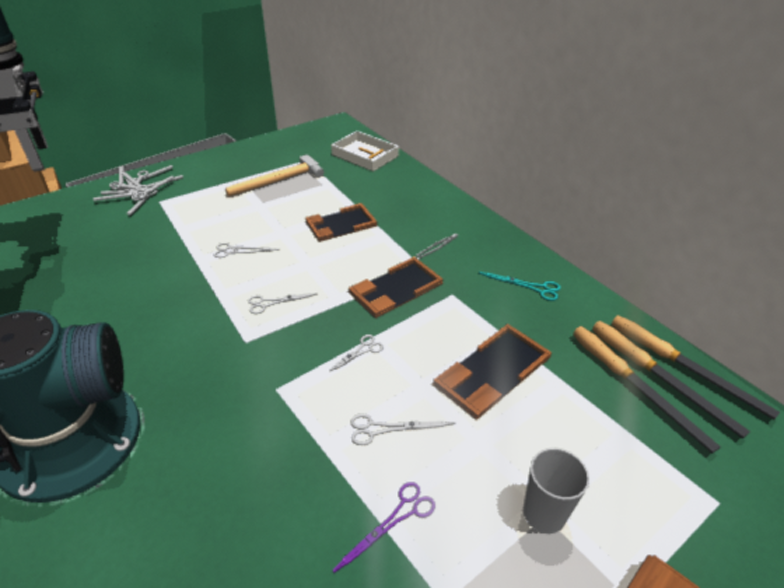

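The top picture (784-px scale) shows four steel instruments: A (232,380), B (326,383), C (428,360) and D (512,370). The purple pair is at (577,425), the turquoise at (440,175), and a scrap pile at (40,445). The cases are at (250,270) small, (375,280) medium and (507,272) large, all with their channels toward the robot. From the lengths, C is small, B medium and D large. A, with no visible joint block, looks like the haemostat. I'll measure these and check with a close crop.

Run:
```python
from h import *
import pickle
s=pickle.load(open("top.pkl","rb")); im=s["image"]; k=560/784
crop=im[225:300,140:390]; cv2.imwrite("pics/crop.png",cv2.resize(crop,(800,240),interpolation=cv2.INTER_CUBIC))
hsv=cv2.cvtColor(im,cv2.COLOR_BGR2HSV); g=cv2.cvtColor(im,cv2.COLOR_BGR2GRAY)
pap=cv2.medianBlur(g,31)
m=((pap.astype(int)-g)>12).astype(np.uint8); m[:225]=0;m[300:]=0
n,l,st,c=cv2.connectedComponentsWithStats(m,connectivity=8)
for i in range(1,n):
    if st[i,4]>60:
        v,u=np.nonzero(l==i); P=ray(s,np.c_[u,v],0.003)[:,:2]; mu=P.mean(0); w,V=np.linalg.eigh(np.cov((P-mu).T)); a=V[:,1]
        q=(P-mu)@a; r=(P-mu)@V[:,0]; print("instr",c[i],st[i,4],mu,"len",np.ptp(q),"wid",np.ptp(r),"ends",mu+a*q.min(),mu+a*q.max())
# cases: dark felt and wood
P=cloud(s)
wood=cv2.inRange(hsv,(3,90,40),(18,255,255)); felt=((g<50)&(hsv[...,1]>20)).astype(np.uint8)*255
m=cv2.morphologyEx(wood|felt,cv2.MORPH_OPEN,np.ones((3,3)))
n,l,st,c=cv2.connectedComponentsWithStats(m)
for i in range(1,n):
    if 1000<st[i,4]<6000 and 150<c[i][1]<240:
        v,u=np.nonzero(l==i); W=ray(s,np.c_[u,v],0.014)[:,:2]; (cx,cy),(a,b),th=cv2.minAreaRect(W.astype(np.float32)*1000)
        F=W[felt[v,u]>0].mean(0); print("case",c[i],st[i,4],(cx,cy),(a,b),th,"felt",F, "z",np.percentile(P[v,u,2],[5,50,95]), cv2.boxPoints(((cx,cy),(a,b),th)).round().tolist())
```

```text
instr [ 84.91208791 241.0989011 ] 273 [0.51284238 0.52762554] len 0.08634638188386144 wid 0.0378524329401896 ends [0.55945378 0.52484423] [0.47326071 0.52998738]
instr [355.97530864 227.49382716] 81 [ 0.53704609 -0.24427582] len 0.05158728671349727 wid 0.017521072054106607 ends [ 0.53707524 -0.27602999] [ 0.53702787 -0.22444273]
instr [447.12834979 236.14104372] 709 [ 0.50714034 -0.50465904] len 0.14647684519342002 wid 0.07443509948550506 ends [ 0.5266619  -0.58197977] [ 0.4908053  -0.43995945]
instr [500.21333333 251.89666667] 300 [ 0.45925286 -0.65271429] len 0.14960659644212318 wid 0.030292349788698276 ends [ 0.53793236 -0.64131791] [ 0.38987089 -0.66276396]
instr [555.63917526 232.90721649] 97 [ 0.51044408 -0.81850908] len 0.06270889031485041 wid 0.022958533687263378 ends [ 0.53701745 -0.81139706] [ 0.47644059 -0.82760968]
instr [271.06060606 228.95454545] 66 [ 0.5374541 -0.0007374] len 0.07729712032254138 wid 0.015002287444253503 ends [ 0.53890843 -0.04355203] [0.53628431 0.03370054]
instr [308.06 250.91] 100 [ 0.47264895 -0.10472422] len 0.085996390204296 wid 0.0240748326303351
[... 833 characters left out ...]
) 82.82823944091797 felt [ 0.80974299 -0.82689383] z [-0.75738804 -0.74619587 -0.38553305] [[305.0, -796.0], [932.0, -875.0], [942.0, -797.0], [315.0, -718.0]]
case [177.75766642 191.4540015 ] 1337 (649.136474609375, 264.79559326171875) (86.42060852050781, 143.61788940429688) 81.62567138671875 felt [0.65697194 0.26489015] z [0.0007556  0.00616237 0.01695742] [[572.0, 233.0], [714.0, 212.0], [726.0, 297.0], [584.0, 318.0]]
case [514.11068111 238.04102167] 2584 (498.88726806640625, -690.3318481445312) (198.6508026123047, 111.01917266845703) 11.253073692321777 felt [ 0.47857498 -0.64450742] z [0.01175068 0.03600847 0.0413762 ] [[391.0, -655.0], [412.0, -764.0], [607.0, -725.0], [585.0, -617.0]]
```

View pics/crop.png

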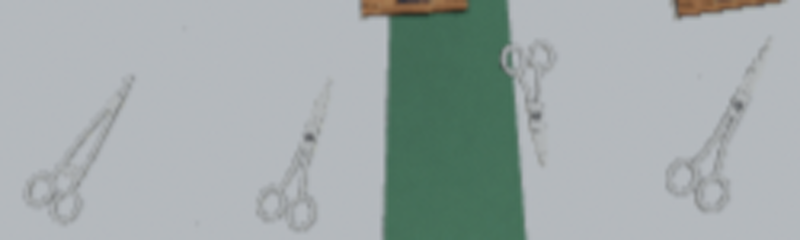

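Crop check (3.2x, offset 140,225): A (80,145) has long shanks and no screw, so it's the haemostat. The joint screws are at B (310,137), C (536,115) and D (738,104), which gives medium, small and large. Next I'll measure the poses and cases coarsely.

Run:
```python
from h import *
import pickle
s=pickle.load(open("top.pkl","rb")); im=s["image"]
for n,j,t,r in(("large",(738,104),(770,40),(697,187)),("medium",(310,137),(330,80),(285,208)),("small",(536,115),(542,164),(528,55))):
    J,T,R=ray(s,np.array([j,t,r])/3.2+[140,225],.005)[:,:2]; d=T-R; print(n,"joint",J.round(4),"yaw",np.arctan2(d[1],d[0]).round(3),"J-T",np.linalg.norm(T-J).round(3),"R",np.hypot(*J).round(3))
hsv=cv2.cvtColor(im,cv2.COLOR_BGR2HSV); g=hsv[...,2]
for n,(u0,u1,v0,v1) in dict(large=(470,545,215,325),medium=(345,405,232,328),small=(218,282,228,312)).items():
    u0,u1,v0,v1=[int(x/1.4) for x in(u0,u1,v0,v1)]
    h=hsv[v0:v1,u0:u1]; m=((h[...,2]<70)|((h[...,0]<20)&(h[...,1]>80))).astype(np.uint8); m=cv2.morphologyEx(m,cv2.MORPH_OPEN,np.ones((5,5)))
    cs,_=cv2.findContours(m,cv2.RETR_EXTERNAL,cv2.CHAIN_APPROX_NONE); c=max(cs,key=cv2.contourArea)[:,0]+[u0,v0]
    W=ray(s,c,.012)[:,:2]; (cx,cy),(a,b),th=cv2.minAreaRect((W*1000).astype(np.float32))
    bx=cv2.boxPoints(((cx,cy),(a,b),th)); e=[bx[1]-bx[0],bx[2]-bx[1]]; e=max(e,key=np.linalg.norm); d=e/np.linalg.norm(e); d=-d*np.sign(d[0])
    off=dict(large=13,medium=12,small=11)[n]; o=np.array([cx,cy])+off*d
    print("case",n,"size",(round(a,1),round(b,1)),"origin",o.round(1),"yaw",np.arctan2(d[1],d[0]).round(3),"R",np.hypot(*o).round(0))
```

```text
large joint [ 0.4502 -0.2813] yaw -0.51 J-T 0.065 R 0.531
medium joint [0.4287 0.0973] yaw -0.345 J-T 0.053 R 0.44
small joint [ 0.4441 -0.1021] yaw -3.044 J-T 0.043 R 0.456
case large size (199.9, 98.1) origin [ 622.7 -266.4] yaw -3.004 R 677.0
case medium size (172.2, 91.7) origin [610.7   8. ] yaw -3.107 R 611.0
case small size (86.9, 143.9) origin [638.7 266.8] yaw 2.996 R 692.0
```

```bash
cat >> h.py <<'E'
from scipy.spatial.transform import Rotation as Ro
def go(x,y,z,yaw):
    o=get_obs(); R=Ro.from_euler("xyz",o["ee_rot"]); T=Ro.from_euler("xyz",[np.pi,0,yaw])
    d=R.inv().apply(np.array([x,y,z])-o["tool_pos"])/.04; w=(R.inv()*T).as_rotvec()/.1
    print("t",o["time"],"pos",o["tool_pos"].round(4),"rot",o["ee_rot"].round(3),"w",round(o["width"],4),"| shift",d.round(2),"turn",w.round(2))
E
python3 -c "
from h import *
go(.4502,-.2813,.15,2.63)"
```

```text
t 0.1 pos [0.1278 0.5344 0.2045] rot [-3.14  -0.     2.907] w 0.0942 | shift [-12.58 -17.96   1.39] turn [-0.02  0.    2.77]
```

Emit:
{"method": "drive_tool", "body": {
  "commands": [
    [-0.7,-1,0.08,0,0,0],
    [-0.7,-1,0.08,0,0,0],
    [-0.7,-1,0.08,0,0,0],
    [-0.7,-1,0.08,0,0,0],
    [-0.7,-1,0.08,0,0,0],
    [-0.7,-1,0.08,0,0,0],
    [-0.7,-1,0.08,0,0,0],
    [-0.7,-1,0.08,0,0,0],
    [-0.7,-1,0.08,0,0,0],
    [-0.7,-1,0.08,0,0,0],
    [-0.7,-1,0.08,0,0,0],
    [-0.7,-1,0.08,0,0,0],
    [-0.7,-1,0.08,0,0,0],
    [-0.7,-1,0.08,0,0,0],
    [-0.7,-1,0.08,0,0,0],
    [-0.7,-1,0.08,0,0,0],
    [-0.7,-1,0.08,0,0,0],
    [-0.7,-1,0.08,0,0,0],
    [0,0,0,0,0,1],
    [0,0,0,0,0,1]
  ]
}}

```text
time: 2.6
tool_pos: [0.4503, -0.283, 0.1466]
ee_rot: [3.141, -0.002, 2.702]
wrist_force: [-0.6, -0.1, 0.7]
width: 0.0945
finger_force: 0.0
```

Emit:
{"method": "drive_tool", "body": {
  "commands": [
    [0,0,0,0,0,0.77],
    [0,0,0,0,0,0]
  ]
}}

```text
time: 2.85
tool_pos: [0.4504, -0.2824, 0.1472]
ee_rot: [3.141, -0.001, 2.631]
wrist_force: [0.3, -0.4, 0.5]
width: 0.0933
finger_force: 0.0
```

```bash
python3 -c "
from h import *
import pickle
go(.4502,-.2813,.15,2.63)
s=snapshot('wrist'); pickle.dump(s,open('w1.pkl','wb')); cv2.imwrite('pics/w1.png',s['image']); R,t=cam(s); print(-R.T@t,R.round(2),s['fx'],s['cx'],s['cy'])"
```

```text
t 2.85 pos [ 0.4504 -0.2824  0.1472] rot [ 3.141e+00 -1.000e-03  2.631e+00] w 0.0933 | shift [ 0.02  0.02 -0.07] turn [ 0.   -0.01  0.01]
[ 0.37732162 -0.24236231  0.32739128] [[ 0.49  0.87  0.  ]
 [ 0.84 -0.47  0.29]
 [ 0.25 -0.14 -0.96]] 325.19226210127806 278.7438840343487 208.046219663309
```

View pics/w1.png

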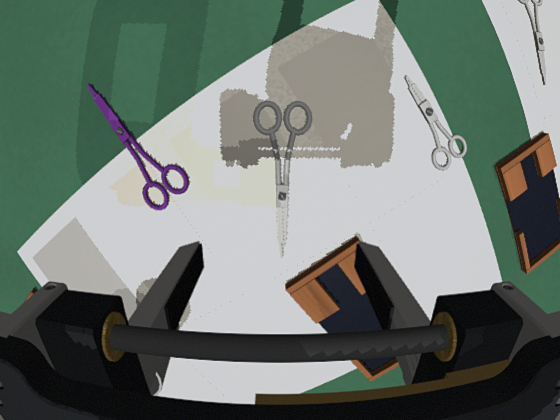

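The wrist view shows the large scissors, screw at (282,195), tip (283,256), rings around (267,118) and (297,118). The small pair is at (428,110). I'll cast fisheye rays.

```bash
cat >> h.py <<'E'
def fray(s,uv,z):
    R,t=cam(s); p=(np.atleast_2d(uv)-[s["cx"],s["cy"]]).astype(float); r=np.hypot(*p.T); th=r/s["fx"]
    d=np.c_[p/np.maximum(r,1e-9)[:,None]*np.sin(th)[:,None],np.cos(th)]@R; c=-R.T@t
    return c+d*((z-c[2])/d[:,2])[:,None]
def pose(s,j,t,r1,r2):
    J,=fray(s,j,.007)[:,:2]; T,A,B=fray(s,[t,r1,r2],.003)[:,:2]; d=T-(A+B)/2
    print("joint",J.round(4),"yaw",np.arctan2(d[1],d[0]).round(3),"JT",np.linalg.norm(T-J).round(4),"J-ringmid",np.linalg.norm(J-(A+B)/2).round(4),"mid off axis",(np.cross(d,J-T)/np.linalg.norm(d)).round(4))
E
python3 - <<'E'
from h import *
import pickle
s=pickle.load(open("w1.pkl","rb"))
pose(s,(282,195),(283,256),(267,118),(297,118))
cv2.imwrite("pics/w1c.png",cv2.resize(s["image"][90:270,230:350],(534,800)[::1] if 0 else (400,600),interpolation=cv2.INTER_CUBIC))
E
```

```text
joint [ 0.4505 -0.2794] yaw -0.5 JT 0.07 J-ringmid 0.0776 mid off axis -0.0007
```

View pics/w1c.png

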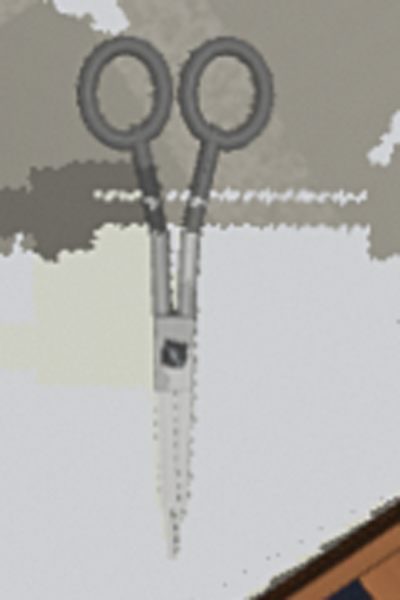

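Crop: screw, joint block and tip lie straight on one axis, and joint-to-tip measures 70 mm against the 70 given. It's the right pair, at joint (0.4505,-0.2794) with yaw -0.50. Descending.

Emit:
{"method": "drive_tool", "body": {
  "commands": [
    [0.03,0.07,0,0,0,-0.1],
    [0,0,0.8,0,0,0],
    [0,0,0.8,0,0,0],
    [0,0,0.8,0,0,0],
    [0,0,0.5,0,0,0],
    [0,0,0.3,0,0,0],
    [0,0,0.2,0,0,0],
    [0,0,0,0,0,0]
  ],
  "gripper": 0.6
}}

```text
time: 3.9
tool_pos: [0.451, -0.2795, 0.0118]
ee_rot: [3.141, -0.0, 2.64]
wrist_force: [0.2, -0.1, 0.3]
width: 0.0375
finger_force: 0.0
```

```bash
python3 -c "
from h import *
go(.4505,-.2794,.003,2.642)"
```

```text
t 3.9 pos [ 0.451  -0.2795  0.0118] rot [ 3.141 -0.     2.64 ] w 0.0375 | shift [ 0.01 -0.    0.22] turn [ 0.   -0.   -0.02]
```

Emit:
{"method": "drive_tool", "body": {
  "commands": [
    [0.01,0,0.1,0,0,0],
    [0,0,0.11,0,0,0],
    [0,0,0,0,0,0]
  ]
}}

```text
time: 4.28
tool_pos: [0.4504, -0.2792, 0.0032]
ee_rot: [3.141, -0.0, 2.64]
wrist_force: [-0.1, 0.2, 0.2]
width: 0.0379
finger_force: 0.0
```

Emit:
{"method": "drive_tool", "body": {
  "commands": [
    [0,0,0,0,0,0],
    [0,0,0,0,0,0],
    [0,0,0,0,0,0],
    [0,0,0,0,0,0],
    [0,0,0,0,0,0],
    [0,0,0,0,0,0]
  ],
  "gripper": 1
}}

```text
time: 5.03
tool_pos: [0.4507, -0.2793, 0.0036]
ee_rot: [3.141, 0.0, 2.64]
wrist_force: [0.1, 0.4, 1.1]
width: 0.0109
finger_force: 30.0
```

Emit:
{"method": "drive_tool", "body": {
  "commands": [
    [0,0,-0.2,0,0,0],
    [0,0,-0.5,0,0,0],
    [0,0,-0.6,0,0,0],
    [0,0,-0.6,0,0,0],
    [-0.6,0.39,-0.2,0,0,0],
    [-0.6,0.39,0,0,0,0],
    [-0.6,0.39,0,0,0,0],
    [-0.6,0.39,0,0,0,0],
    [-0.6,0.39,0,0,0,0],
    [-0.6,0.4,0,0,0,0],
    [0,0,0,0,0,0.5],
    [0,0,0,0,0,1],
    [0,0,0,0,0,1],
    [0,0,0,0,0,1],
    [0,0,0,0,0,1],
    [0,0,0,0,0,1],
    [0,0,0,0,0,1],
    [0,0,0,0,0,1],
    [0,0,0,0,0,1],
    [0,0,0,0,0,1]
  ]
}}

```text
time: 7.52
tool_pos: [0.6219, -0.2662, 0.0875]
ee_rot: [-3.141, -0.0, 1.686]
wrist_force: [0.3, -0.5, 0.8]
width: 0.0114
finger_force: 30.0
```

Emit:
{"method": "drive_tool", "body": {
  "commands": [
    [0,0,0,0,0,1],
    [0,0,0,0,0,1],
    [0,0,0,0,0,1],
    [0,0,0,0,0,1],
    [0,0,0,0,0,1],
    [0,0,0,0,0,1],
    [0,0,0,0,0,1],
    [0,0,0,0,0,1],
    [0,0,0,0,0,1],
    [0,0,0,0,0,1],
    [0,0,0,0,0,1],
    [0,0,0,0,0,1],
    [0,0,0,0,0,1],
    [0,0,0,0,0,1],
    [0,0,0,0,0,1],
    [0,0,0,0,0,0.5],
    [0,0,0,0,0,0],
    [0,0,0,0,0,0]
  ]
}}

```text
time: 9.78
tool_pos: [0.622, -0.2662, 0.0875]
ee_rot: [-3.141, 0.0, 0.14]
wrist_force: [0.2, -0.2, -0.8]
width: 0.011
finger_force: 30.0
```

```bash
python3 -c "
from h import *
import pickle
go(.6227,-.2664,.09,.138)
s=snapshot('wrist'); pickle.dump(s,open('w2.pkl','wb')); cv2.imwrite('pics/w2.png',s['image'])"
```

```text
t 9.775 pos [ 0.622  -0.2662  0.0875] rot [-3.141  0.     0.14 ] w 0.011 | shift [ 0.02  0.01 -0.06] turn [-0.    0.    0.02]
```

View pics/w2.png

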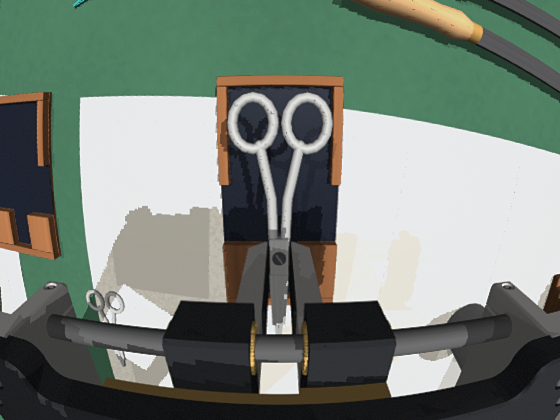

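The wrist view shows the large scissors hanging level over their case, which has ring-end corners (217,77) and (344,77) and shoulder corners (219,184) and (341,184). I'll check the case against these.

Run:
```python
from h import *
import pickle
s=pickle.load(open("w2.pkl","rb"))
P=fray(s,[(217,77),(344,77),(218,184),(342,184)],.014)[:,:2]; print(P.round(4))
m=(P[0]+P[1])/2; n=(P[2]+P[3])/2; d=n-m; print("len",np.linalg.norm(d),"yaw",np.arctan2(*d[::-1]),"width",np.linalg.norm(P[0]-P[1]),np.linalg.norm(P[2]-P[3]))
e=P[1]-P[0]; print("yaw by end",np.arctan2(e[1],e[0])-np.pi/2)
u=np.array([np.cos(-3.004),np.sin(-3.004)]); print("origin est", m+.113*u, n+.026*u)
```

```text
[[ 0.7281 -0.204 ]
 [ 0.7421 -0.3012]
 [ 0.6434 -0.2147]
 [ 0.6575 -0.3138]]
len 0.08547844515307743 yaw -3.003958419105507 width 0.0981712501911769 0.10010742379761511
yaw by end -2.9983355037850905
origin est [ 0.62317586 -0.2680701 ] [ 0.62468352 -0.26786493]
```

Emit:
{"method": "drive_tool", "body": {
  "commands": [
    [0.03,0.02,0,0,0,0],
    [0,0,0.5,0,0,0],
    [0,0,0.5,0,0,0],
    [0,0,0.4,0,0,0],
    [0,0,0.3,0,0,0],
    [0,0,0.15,0,0,0],
    [0,0,0.05,0,0,0],
    [0,0,0,0,0,0],
    [0,0,0,0,0,0]
  ]
}}

```text
time: 10.95
tool_pos: [0.6239, -0.2671, 0.0124]
ee_rot: [3.141, -0.001, 0.14]
wrist_force: [0.1, 0.4, -1.0]
width: 0.0112
finger_force: 30.0
```

Emit:
{"method": "drive_tool", "body": {
  "commands": [
    [0,0,0.05,0,0,0],
    [0,0,0.03,0,0,0],
    [0,0,0.02,0,0,0],
    [0,0,0,0,0,0]
  ]
}}

```text
time: 11.45
tool_pos: [0.6234, -0.2668, 0.0076]
ee_rot: [-3.142, -0.0, 0.14]
wrist_force: [-1.0, -0.0, -0.2]
width: 0.0113
finger_force: 30.0
```

Emit:
{"method": "drive_tool", "body": {
  "commands": [
    [0,0,0.01,0,0,0],
    [0,0,0,0,0,0]
  ]
}}

```text
time: 11.7
tool_pos: [0.6234, -0.2668, 0.0076]
ee_rot: [3.142, -0.0, 0.14]
wrist_force: [-1.4, 0.0, 2.5]
width: 0.0113
finger_force: 30.0
```

Emit:
{"method": "drive_tool", "body": {
  "commands": [
    [0,0,0,0,0,0],
    [0,0,0,0,0,0],
    [0,0,0,0,0,0],
    [0,0,-0.2,0,0,0],
    [0,0,-0.5,0,0,0],
    [0,0,-0.9,0,0,0],
    [0,0,-0.9,0,0,0],
    [0,0,-0.9,0,0,0],
    [-0.32,-0.88,0,0,0,0],
    [-0.32,-0.88,0,0,0,0],
    [-0.32,-0.88,0,0,0,0],
    [-0.32,-0.88,0,0,0,0],
    [-0.32,-0.88,0,0,0,0],
    [-0.32,-0.88,0,0,0,0],
    [-0.32,-0.88,0,0,0,0],
    [-0.32,-0.88,0,0,0,0],
    [-0.32,-0.88,0,0,0,0],
    [-0.32,-0.88,0,0,0,0]
  ],
  "gripper": 0.6
}}

```text
time: 13.95
tool_pos: [0.4475, 0.0649, 0.1452]
ee_rot: [3.141, -0.004, 0.14]
wrist_force: [0.1, 0.5, -0.7]
width: 0.0376
finger_force: 0.0
```

Emit:
{"method": "drive_tool", "body": {
  "commands": [
    [-0.32,-0.88,0,0,0,-0.5],
    [0,0,0,0,0,-1],
    [0,0,0,0,0,-1],
    [0,0,0,0,0,-1],
    [0,0,0,0,0,-1],
    [0,0,0,0,0,-1],
    [0,0,0,0,0,-1],
    [0,0,0,0,0,-1],
    [0,0,0,0,0,-1],
    [0,0,0,0,0,-1],
    [0,0,0,0,0,-1],
    [0,0,0,0,0,-1],
    [0,0,0,0,0,-1],
    [0,0,0,0,0,-1]
  ]
}}

```text
time: 15.7
tool_pos: [0.4306, 0.097, 0.1451]
ee_rot: [3.138, -0.001, 1.493]
wrist_force: [0.2, -0.4, -0.5]
width: 0.0377
finger_force: 0.0
```

Emit:
{"method": "drive_tool", "body": {
  "commands": [
    [0,0,0,0,0,-1],
    [0,0,0,0,0,-1],
    [0,0,0,0,0,-1],
    [0,0,0,0,0,-1],
    [0,0,0,0,0,-1],
    [0,0,0,0,0,-1],
    [0,0,0,0,0,-1],
    [0,0,0,0,0,-1],
    [0,0,0,0,0,-1],
    [0,0,0,0,0,-1],
    [0,0,0,0,0,-1],
    [0,0,0,0,0,-1],
    [0,0,0,0,0,-1],
    [0,0,0,0,0,0],
    [0,0,0,0,0,0]
  ]
}}

```text
time: 17.58
tool_pos: [0.4303, 0.097, 0.1441]
ee_rot: [3.141, 0.002, 2.788]
wrist_force: [-0.1, 0.3, 0.3]
width: 0.0373
finger_force: 0.0
```

```bash
python3 -c "
from h import *
import pickle
go(.4287,.0973,.15,2.797)
s=snapshot('wrist'); pickle.dump(s,open('w3.pkl','wb')); cv2.imwrite('pics/w3.png',s['image'])
s=snapshot('top'); cv2.imwrite('pics/t3.png',s['image'])"
```

```text
t 17.575 pos [0.4303 0.097  0.1441] rot [3.141e+00 2.000e-03 2.788e+00] w 0.0373 | shift [ 0.04 -0.01 -0.15] turn [ 0.01  0.02 -0.09]
```

View pics/w3.png

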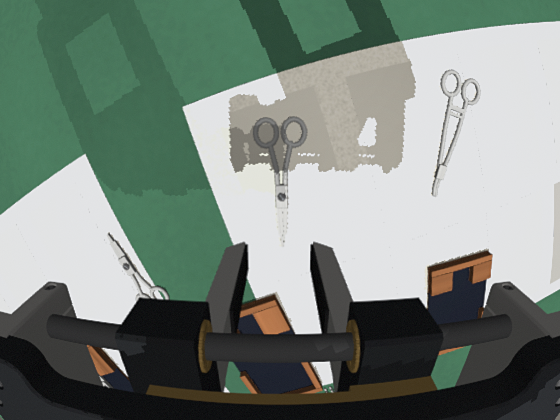

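View pics/t3.png

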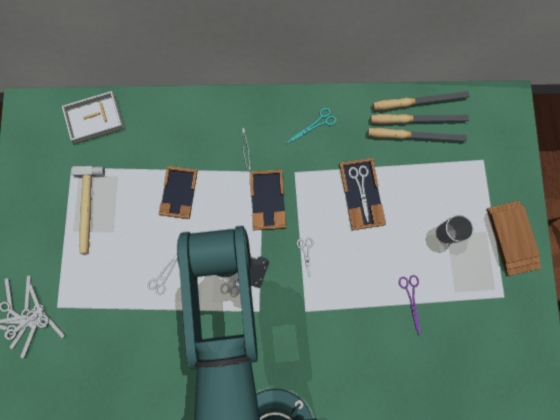

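The large scissors lie in their case in the top view at (362,193). In the wrist view the medium pair has its screw at (281,196), tip (283,246) and rings (266,133) and (294,132). The haemostat, with its ratchet, is at (456,113).

Run:
```python
from h import *
import pickle
s=pickle.load(open("w3.pkl","rb"))
pose(s,(281.5,196),(283,246),(266,133),(294.5,132))
g=cv2.cvtColor(s["image"],cv2.COLOR_BGR2GRAY)[186:207,271:293]; v,u=np.nonzero(g<110); print(u.mean()+271,v.mean()+186,len(u))
```

```text
joint [0.4302 0.0993] yaw -0.326 JT 0.0565 J-ringmid 0.0635 mid off axis -0.0003
281.10526315789474 196.07894736842104 38
```

Emit:
{"method": "drive_tool", "body": {
  "commands": [
    [0.02,0.05,0,0,0,-0.28],
    [0,0,0.8,0,0,0],
    [0,0,0.8,0,0,0],
    [0,0,0.8,0,0,0],
    [0,0,0.5,0,0,0],
    [0,0,0.3,0,0,0],
    [0,0,0.1,0,0,0],
    [0,0,0,0,0,0],
    [0,0,0,0,0,0]
  ]
}}

```text
time: 18.8
tool_pos: [0.4307, 0.0992, 0.012]
ee_rot: [3.141, 0.002, 2.818]
wrist_force: [-0.9, 0.9, -0.8]
width: 0.0376
finger_force: 0.0
```

```bash
python3 -c "
from h import *
go(.4302,.0993,.0035,2.816)"
```

```text
t 18.8 pos [0.4307 0.0992 0.012 ] rot [3.141e+00 2.000e-03 2.818e+00] w 0.0376 | shift [ 0.01 -0.    0.21] turn [0.01 0.02 0.02]
```

Emit:
{"method": "drive_tool", "body": {
  "commands": [
    [0.01,0,0.1,0,0,0],
    [0,0,0.11,0,0,0],
    [0,0,0,0,0,0]
  ]
}}

```text
time: 19.18
tool_pos: [0.4291, 0.0992, 0.0021]
ee_rot: [-3.141, -0.001, 2.818]
wrist_force: [0.0, -0.8, -0.7]
width: 0.0377
finger_force: 0.0
```

Emit:
{"method": "drive_tool", "body": {
  "commands": [
    [0,0,0,0,0,0],
    [0,0,0,0,0,0],
    [0,0,0,0,0,0],
    [0,0,0,0,0,0],
    [0,0,0,0,0,0],
    [0,0,0,0,0,0]
  ],
  "gripper": 1
}}

```text
time: 19.92
tool_pos: [0.4297, 0.0993, 0.0028]
ee_rot: [3.141, 0.0, 2.818]
wrist_force: [-0.0, 0.7, 1.4]
width: 0.0114
finger_force: 30.0
```

Emit:
{"method": "drive_tool", "body": {
  "commands": [
    [0,0,-0.2,0,0,0],
    [0,0,-0.5,0,0,0],
    [0,0,-0.6,0,0,0],
    [0,0,-0.6,0,0,0],
    [-0.63,-0.09,-0.2,0,0,0],
    [-0.63,-0.09,0,0,0,0],
    [-0.63,-0.09,0,0,0,0],
    [-0.63,-0.09,0,0,0,0],
    [-0.63,-0.09,0,0,0,0],
    [-0.63,-0.09,0,0,0,0],
    [-0.63,-0.09,0,0,0,0],
    [-0.63,-0.09,0,0,0,0],
    [0,0,0,0,0,0.5],
    [0,0,0,0,0,1],
    [0,0,0,0,0,1],
    [0,0,0,0,0,1],
    [0,0,0,0,0,1],
    [0,0,0,0,0,1],
    [0,0,0,0,0,1],
    [0,0,0,0,0,1]
  ]
}}

```text
time: 22.42
tool_pos: [0.6114, 0.0078, 0.0868]
ee_rot: [-3.141, -0.0, 2.065]
wrist_force: [-0.8, -0.3, -1.5]
width: 0.0116
finger_force: 30.0
```

Emit:
{"method": "drive_tool", "body": {
  "commands": [
    [0,0,0,0,0,1],
    [0,0,0,0,0,1],
    [0,0,0,0,0,1],
    [0,0,0,0,0,1],
    [0,0,0,0,0,1],
    [0,0,0,0,0,1],
    [0,0,0,0,0,1],
    [0,0,0,0,0,1],
    [0,0,0,0,0,1],
    [0,0,0,0,0,1],
    [0,0,0,0,0,1],
    [0,0,0,0,0,1],
    [0,0,0,0,0,1],
    [0,0,0,0,0,1],
    [0,0,0,0,0,1],
    [0,0,0,0,0,1],
    [0,0,0,0,0,1],
    [0,0,0,0,0,1],
    [0,0,0,0,0,1],
    [0,0,0,0,0,1]
  ]
}}

```text
time: 24.92
tool_pos: [0.6114, 0.0078, 0.0869]
ee_rot: [-3.142, 0.0, 0.065]
wrist_force: [0.7, 0.8, -0.4]
width: 0.0113
finger_force: 30.0
```

Emit:
{"method": "drive_tool", "body": {
  "commands": [
    [0,0,0,0,0,0.3],
    [0,0,0,0,0,0],
    [0,0,0,0,0,0]
  ]
}}

```text
time: 25.3
tool_pos: [0.6115, 0.0078, 0.0867]
ee_rot: [-3.142, 0.0, 0.039]
wrist_force: [0.1, 0.4, -0.3]
width: 0.0115
finger_force: 30.0
```

```bash
python3 -c "
from h import *
import pickle
go(.6107,.008,.09,.035)
s=snapshot('wrist'); pickle.dump(s,open('w4.pkl','wb')); cv2.imwrite('pics/w4.png',s['image'])"
```

```text
t 25.3 pos [0.6115 0.0078 0.0867] rot [-3.142  0.     0.039] w 0.0115 | shift [-0.02 -0.01 -0.08] turn [-0.    0.    0.04]
```

View pics/w4.png

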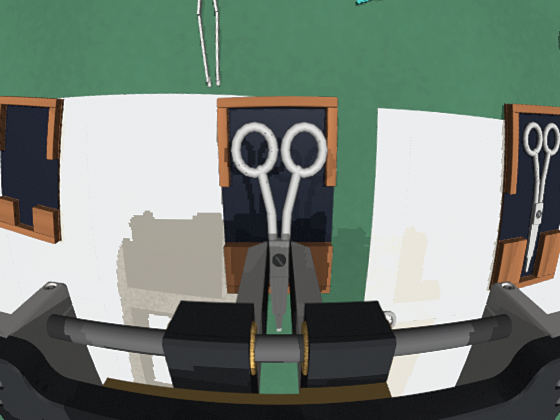

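The medium pair hangs over its case, with corners (218,98) and (338,98) and shoulders (220,185) and (338,185). The large pair is visible lying properly in its case at right, (540,190).

Run:
```python
from h import *
import pickle
s=pickle.load(open("w4.pkl","rb"))
P=fray(s,[(218,98),(338,98),(220,185),(338,185)],.014)[:,:2]
m=(P[0]+P[1])/2; n=(P[2]+P[3])/2; d=n-m; e=P[1]-P[0]
print("len",np.linalg.norm(d),"yaw",np.arctan2(*d[::-1]),np.arctan2(e[1],e[0])-np.pi/2,"width",np.linalg.norm(e),np.linalg.norm(P[2]-P[3]))
u=np.array([np.cos(-3.107),np.sin(-3.107)]); print("origin est", m+.097*u, n+.026*u)
```

```text
len 0.06930876545750037 yaw -3.0902539051348903 -3.102272215472018 width 0.09261611323332136 0.09493344832606798
origin est [0.61162549 0.00782937] [0.61336557 0.0067283 ]
```

Emit:
{"method": "drive_tool", "body": {
  "commands": [
    [0,0,0.5,0,0,0],
    [0,0,0.5,0,0,0],
    [0,0,0.4,0,0,0],
    [0,0,0.3,0,0,0],
    [0,0,0.15,0,0,0],
    [0,0,0.05,0,0,0],
    [0,0,0.03,0,0,0],
    [0,0,0,0,0,0],
    [0,0,0,0,0,0]
  ]
}}

```text
time: 26.48
tool_pos: [0.6118, 0.0078, 0.01]
ee_rot: [3.142, -0.001, 0.038]
wrist_force: [0.7, 0.1, -1.1]
width: 0.0112
finger_force: 30.0
```

Emit:
{"method": "drive_tool", "body": {
  "commands": [
    [0,0,0.03,0,0,0],
    [0,0,0,0,0,0],
    [0,0,0,0,0,0]
  ]
}}

```text
time: 26.85
tool_pos: [0.6115, 0.0078, 0.0082]
ee_rot: [-3.141, 0.0, 0.038]
wrist_force: [0.3, -0.2, 0.1]
width: 0.0114
finger_force: 30.0
```

Emit:
{"method": "drive_tool", "body": {
  "commands": [
    [0,0,0.02,0,0,0],
    [0,0,0.01,0,0,0],
    [0,0,0,0,0,0]
  ]
}}

```text
time: 27.22
tool_pos: [0.6115, 0.0078, 0.007]
ee_rot: [-3.142, 0.0, 0.038]
wrist_force: [0.2, -0.3, -1.4]
width: 0.0115
finger_force: 30.0
```

Emit:
{"method": "drive_tool", "body": {
  "commands": [
    [0,0,0.01,0,0,0],
    [0,0,0,0,0,0]
  ]
}}

```text
time: 27.48
tool_pos: [0.6116, 0.0078, 0.0068]
ee_rot: [-3.142, -0.0, 0.038]
wrist_force: [-0.5, 0.1, -0.4]
width: 0.0113
finger_force: 30.0
```

Emit:
{"method": "drive_tool", "body": {
  "commands": [
    [0,0,0.01,0,0,0],
    [0,0,0,0,0,0]
  ]
}}

```text
time: 27.72
tool_pos: [0.6116, 0.0078, 0.0068]
ee_rot: [-3.142, -0.0, 0.038]
wrist_force: [-1.4, 0.1, 3.2]
width: 0.0114
finger_force: 30.0
```

Emit:
{"method": "drive_tool", "body": {
  "commands": [
    [0,0,0,0,0,0],
    [0,0,0,0,0,0],
    [0,0,0,0,0,0],
    [0,0,-0.2,0,0,0],
    [0,0,-0.5,0,0,0],
    [0,0,-0.9,0,0,0],
    [0,0,-0.9,0,0,0],
    [0,0,-0.9,0,0,0],
    [-0.71,0.43,0,0,0,0],
    [-0.71,0.43,0,0,0,0],
    [-0.71,0.43,0,0,0,0],
    [-0.71,0.43,0,0,0,0],
    [-0.71,0.43,0,0,0,0],
    [-0.71,0.43,0,0,0,0],
    [0,0,0,0,0,-0.6],
    [0,0,0,0,0,0],
    [0,0,0,0,0,0]
  ],
  "gripper": 0.6
}}

```text
time: 29.85
tool_pos: [0.4456, -0.1017, 0.1433]
ee_rot: [3.141, -0.002, 0.097]
wrist_force: [-0.3, -0.7, -0.3]
width: 0.0372
finger_force: 0.0
```

```bash
python3 -c "
from h import *
import pickle
go(.4441,-.1021,.15,.098)
s=snapshot('wrist'); pickle.dump(s,open('w5.pkl','wb')); cv2.imwrite('pics/w5.png',s['image'])"
```

```text
t 29.85 pos [ 0.4456 -0.1017  0.1433] rot [ 3.141e+00 -2.000e-03  9.700e-02] w 0.0372 | shift [-0.04  0.01 -0.17] turn [ 0.01 -0.02 -0.01]
```

View pics/w5.png

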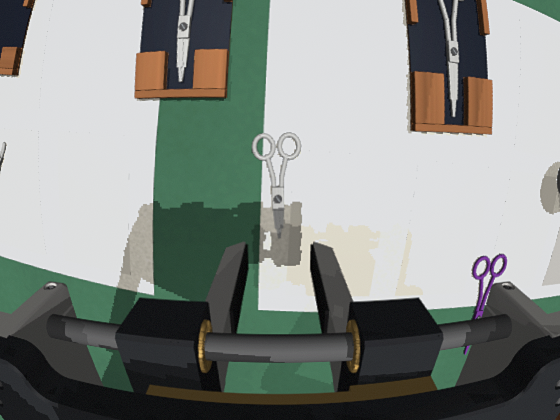

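The small pair has its screw at (278,198), tip around (280,237) and rings (263,147) and (290,146). The medium and large pairs are in their cases, blades in the channels.

Run:
```python
from h import *
import pickle
s=pickle.load(open("w5.pkl","rb"))
pose(s,(278,198),(280,237),(263.5,147),(290.5,146.5))
J=fray(s,(278,198),.007)[0]; go(J[0],J[1],.0115,.1)
```

```text
joint [ 0.4458 -0.1022] yaw -3.011 JT 0.0438 J-ringmid 0.0513 mid off axis -0.0007
t 29.9 pos [ 0.4455 -0.1016  0.1429] rot [ 3.141e+00 -1.000e-03  9.800e-02] w 0.0378 | shift [0.   0.01 3.29] turn [ 0.   -0.01 -0.02]
```

Emit:
{"method": "drive_tool", "body": {
  "commands": [
    [0.01,0.01,0,0,0,-0.3],
    [0,0,0.8,0,0,0],
    [0,0,0.8,0,0,0],
    [0,0,0.8,0,0,0],
    [0,0,0.5,0,0,0],
    [0,0,0.3,0,0,0],
    [0,0,0.1,0,0,0],
    [0,0,0,0,0,0],
    [0,0,0,0,0,0]
  ]
}}

```text
time: 31.02
tool_pos: [0.4464, -0.1024, 0.0112]
ee_rot: [3.141, -0.002, 0.128]
wrist_force: [-0.5, -0.6, -0.1]
width: 0.0379
finger_force: 0.0
```

```bash
python3 -c "
from h import *
go(.4458,-.1022,.0035,.128)"
```

```text
t 31.025 pos [ 0.4464 -0.1024  0.0112] rot [ 3.141e+00 -2.000e-03  1.280e-01] w 0.0379 | shift [-0.01 -0.01  0.19] turn [ 0.01 -0.02 -0.  ]
```

Emit:
{"method": "drive_tool", "body": {
  "commands": [
    [-0.01,0,0.1,0,0,0],
    [0,0,0.07,0,0,0],
    [0,0,0,0,0,0]
  ]
}}

```text
time: 31.4
tool_pos: [0.4449, -0.102, 0.0031]
ee_rot: [-3.141, 0.001, 0.128]
wrist_force: [-0.0, 0.3, 0.4]
width: 0.0374
finger_force: 0.0
```

Emit:
{"method": "drive_tool", "body": {
  "commands": [
    [0,0,0,0,0,0],
    [0,0,0,0,0,0],
    [0,0,0,0,0,0],
    [0,0,0,0,0,0],
    [0,0,0,0,0,0],
    [0,0,0,0,0,0]
  ],
  "gripper": 1
}}

```text
time: 32.15
tool_pos: [0.4452, -0.1021, 0.0035]
ee_rot: [-3.142, -0.0, 0.128]
wrist_force: [-1.0, 0.3, 0.0]
width: 0.0112
finger_force: 30.0
```

Emit:
{"method": "drive_tool", "body": {
  "commands": [
    [0,0,-0.2,0,0,0],
    [0,0,-0.5,0,0,0],
    [0,0,-0.6,0,0,0],
    [0,0,-0.8,0,0,0],
    [0.6,-0.85,0,0,0,0],
    [0.6,-0.85,0,0,0,0],
    [0.6,-0.85,0,0,0,0],
    [0.6,-0.85,0,0,0,0],
    [0.6,-0.85,0,0,0,0],
    [0.6,-0.85,0,0,0,0],
    [0.6,-0.85,0,0,0,0],
    [0.6,-0.85,0,0,0,0],
    [0.6,-0.85,0,0,0,0],
    [0.6,-0.85,0,0,0,0],
    [0,0,0,0,0,0.9],
    [0,0,0,0,0,0.9],
    [0,0,0,0,0,0.9],
    [0,0,0,0,0,0],
    [0,0,0,0,0,0]
  ]
}}

```text
time: 34.52
tool_pos: [0.6399, 0.2656, 0.0876]
ee_rot: [-3.142, -0.0, -0.141]
wrist_force: [-1.2, -0.5, 0.0]
width: 0.0114
finger_force: 30.0
```

```bash
python3 -c "
from h import *
import pickle
go(.6387,.2668,.087,-.146)
s=snapshot('wrist'); pickle.dump(s,open('w6.pkl','wb')); cv2.imwrite('pics/w6.png',s['image'])"
```

```text
t 34.525 pos [0.6399 0.2656 0.0876] rot [-3.142 -0.    -0.141] w 0.0114 | shift [-0.03 -0.03  0.02] turn [-0.   -0.    0.05]
```

View pics/w6.png

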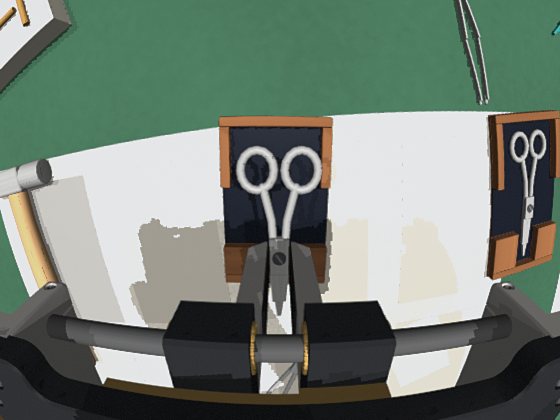

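The small pair hangs level over its case, with corners (220,118) and (332,118) and shoulders (222,187) and (330,187). The medium pair lies properly at (527,190).

Run:
```python
from h import *
import pickle
s=pickle.load(open("w6.pkl","rb"))
P=fray(s,[(220,118),(332,118),(221,187),(331,187)],.014)[:,:2]
m=(P[0]+P[1])/2; n=(P[2]+P[3])/2; d=n-m; e=P[1]-P[0]
print("len",np.linalg.norm(d),"yaw",np.arctan2(*d[::-1]),np.arctan2(e[1],e[0])-np.pi/2,"width",np.linalg.norm(e),np.linalg.norm(P[2]-P[3]))
u=np.array([np.cos(2.996),np.sin(2.996)]); o1,o2=m+.083*u,n+.026*u; print("origin est",o1,o2)
o=(o1+o2+np.array([.6387,.2668]))/3; go(o[0],o[1],.0105,-.146)
```

```text
len 0.05535415244884304 yaw 3.0003506849405195 -3.2829079196464788 width 0.0871033839975257 0.08883587761859398
origin est [0.63862013 0.26743535] [0.64021414 0.26695822]
t 34.575 pos [0.6399 0.2656 0.0876] rot [-3.141 -0.    -0.141] w 0.0114 | shift [-0.02 -0.03  1.93] turn [-0.   -0.    0.05]
```

Emit:
{"method": "drive_tool", "body": {
  "commands": [
    [-0.02,-0.03,0,0,0,0.05],
    [0,0,0.5,0,0,0],
    [0,0,0.5,0,0,0],
    [0,0,0.4,0,0,0],
    [0,0,0.3,0,0,0],
    [0,0,0.15,0,0,0],
    [0,0,0.08,0,0,0],
    [0,0,0,0,0,0],
    [0,0,0,0,0,0]
  ]
}}

```text
time: 35.7
tool_pos: [0.6398, 0.2671, 0.0112]
ee_rot: [-3.141, -0.001, -0.147]
wrist_force: [0.6, -0.1, 0.1]
width: 0.0114
finger_force: 30.0
```

Emit:
{"method": "drive_tool", "body": {
  "commands": [
    [0,0,0.04,0,0,0],
    [0,0,0,0,0,0],
    [0,0,0,0,0,0]
  ]
}}

```text
time: 36.08
tool_pos: [0.6393, 0.267, 0.0087]
ee_rot: [-3.141, -0.0, -0.147]
wrist_force: [0.1, 0.4, -0.8]
width: 0.0111
finger_force: 30.0
```

Emit:
{"method": "drive_tool", "body": {
  "commands": [
    [0,0,0.02,0,0,0],
    [0,0,0,0,0,0]
  ]
}}

```text
time: 36.33
tool_pos: [0.6392, 0.2669, 0.0078]
ee_rot: [-3.142, 0.0, -0.147]
wrist_force: [-0.2, -0.2, -1.1]
width: 0.011
finger_force: 30.0
```

Emit:
{"method": "drive_tool", "body": {
  "commands": [
    [0,0,0.01,0,0,0],
    [0,0,0,0,0,0]
  ]
}}

```text
time: 36.58
tool_pos: [0.6393, 0.267, 0.0076]
ee_rot: [-3.141, -0.0, -0.147]
wrist_force: [0.4, 0.1, 0.7]
width: 0.0112
finger_force: 30.0
```

Emit:
{"method": "drive_tool", "body": {
  "commands": [
    [0,0,0.01,0,0,0],
    [0,0,0,0,0,0]
  ]
}}

```text
time: 36.83
tool_pos: [0.6393, 0.267, 0.0075]
ee_rot: [-3.141, -0.0, -0.147]
wrist_force: [-1.3, -0.1, 2.4]
width: 0.0113
finger_force: 30.0
```

Emit:
{"method": "drive_tool", "body": {
  "commands": [
    [0,0,0,0,0,0],
    [0,0,0,0,0,0],
    [0,0,0,0,0,0],
    [0,0,-0.2,0,0,0],
    [0,0,-0.5,0,0,0],
    [0,0,-0.9,0,0,0],
    [0,0,-0.9,0,0,0],
    [0,0,-0.9,0,0,0],
    [0,0,-0.9,0,0,0],
    [-0.8,0,0,0,0,0],
    [-0.8,0,0,0,0,0],
    [-0.8,0,0,0,0,0],
    [-0.8,0,0,0,0,0],
    [-0.8,0,0,0,0,0],
    [-0.8,0,0,0,0,0],
    [0,0,0,0,0,0],
    [0,0,0,0,0,0]
  ],
  "gripper": 0.6
}}

```text
time: 38.95
tool_pos: [0.4503, 0.2952, 0.1804]
ee_rot: [-3.14, -0.003, -0.147]
wrist_force: [0.4, 1.0, -0.8]
width: 0.0374
finger_force: 0.0
```

```bash
python3 -c "
from h import *
s=snapshot('top'); cv2.imwrite('pics/t7.png',cv2.resize(s['image'][140:300,60:400],(800,376),interpolation=cv2.INTER_CUBIC))
s=snapshot('side'); cv2.imwrite('pics/s7.png',cv2.resize(s['image'][120:320,180:420],(720,600),interpolation=cv2.INTER_CUBIC))
print(get_obs()['tool_pos'])"
```

```text
[0.45043215 0.29495035 0.17957683]
```

View pics/t7.png

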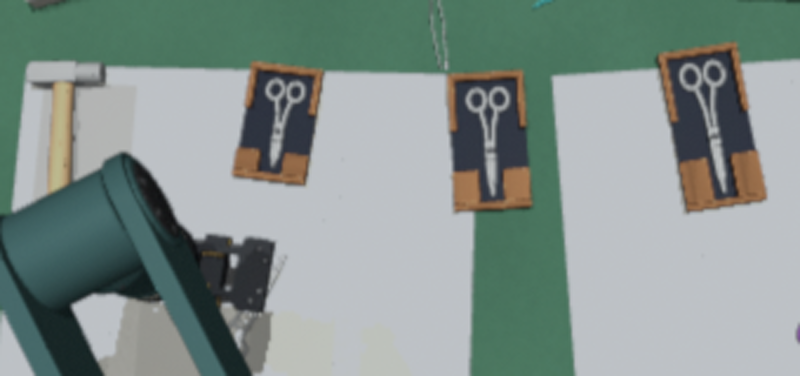

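View pics/s7.png

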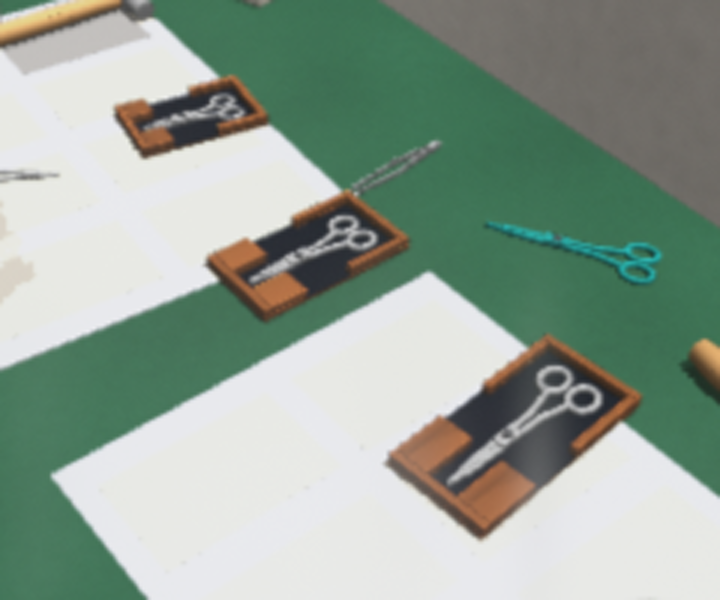

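All three pairs lie flat in their own cases: top crop (280,120) small, (488,140) medium, (712,125) large. The rings are in the wide ends and the blades in the channels, and the bystanders are untouched. Handing in.

```bash
python3 -c "
from h import *
print(close_job())"
```

```text
the job is handed in; nothing more can be done
None
```

I put all three pairs of scissors into their matching cases, lying flat with the rings in the wide ends and the blades in the channels, left the haemostat and everything else where they were, and handed the job in at about 39 s.

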